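# Turn the deep rinsing cup over on the drain mat

## Robot

A 6-joint arm with a two-finger parallel gripper is mounted at the origin on the work surface. World frame = base frame: x ahead of the robot, y to its left, z up, the work surface at z = 0. Lengths are in m, angles in rad, forces in N, time in s.
With the tool pointing down it reaches from about 0.35 to 0.85 m from the base axis. Payload 8.1 kg.
Tool frame: the origin (TCP) lies on the centre line of the jaws, within the pads' length; the fingertips stand 19 mm ahead of it and the grasp point (between the pads) is the TCP (robot.nose_length is the distance from the TCP to the fingertips, in m); z points along the fingers, y is the line along which they close (so a half turn about z gives the same grasp; the last joint's range is limited). The gripper opens to 85 mm and grips with 20 to 120 N. Pads are 22 mm wide; open, the fingers measure 114 mm over their backs; the gripper's body (76 mm by 85 mm) begins 54 mm behind the grasp point. The pads swing forward as they close: fully open they stand 13 mm farther back than shut.
Start: joints at [-1.226, 0.13, 1.488, -0, 1.523, -0.085], TCP at [0.25, -0.545, 0.25] pointing down, gripper open.
Joint ranges: [-2.96, 2.96], [-0.89, 2.26], [0.02, 2.5], [-1.34, 4.48], [0, 2.73], [-2.66, 2.66]. Speed limits (rad/s): [2.39, 2.39, 2.79, 3.14, 3.14, 3.14].

## Interface

Orientations are given as a unit quaternion [w, x, y, z].
In Python, from cell import robot gives the robot as it stands.
- The arm moves only by the tool step_arm, never from a script. Its argument "steps" is a list of rows, each a list of 3 entries, a list of its own where there are three numbers: the shift along the world's x, y, z in mm, then the turn, a rotation vector about the world's x, y, z in rad, then the opening, from -1 (shut) to 1 (fully open). In form: [[[dx, dy, dz], [rx, ry, rz], jaw], ...]. A call has 1 to 5 rows; each row is the pose to reach, as a shift and turn from the pose commanded when the call began; what a row does not reach only later rows make up. A row lasts 1/10 s, in which the tool goes at most 50 mm and 8.59 degrees, less where a joint would pass 70% of its speed; a pose out of reach is approached as far as the arm can. A call with a gripper value outside its range is refused whole. The fingers move at their own pace and stop on an object; the grip force is fixed at half the most. Time passes only in rows, so rows that repeat a pose let the fingers close. It gives the time, the measured TCP pose, the force, the opening and the grip force at its end, in the units of the state.
- robot.read_state(): the state, without advancing time (a new reading comes with each control period).
- robot.read_camera(name): name is "side" or "top" or "wrist"; returns a dict with "frame" (384x512x3 uint8, red, green, blue), "camera_matrix" (3x3 intrinsics, pixels), "world_from_camera" (4x4, takes a point from camera to world coordinates). Camera axes: x right, y up, looking along -z (the intrinsics and any distortion apply to the point x, -y, -z); pixel columns grow to the right and rows downward; lengths in m; the calibration is good to about 2 mm. A picture is of the moment at which its call begins. There is no depth.
- robot.sign_off(): hands the job in; it is judged then, once.
The state is a dict: "time_s": time; "joint_pos": joint angles; "joint_vel": joint speeds; "joint_efforts": joint torques, N m; "position": TCP position; "tcp_rot": TCP orientation; "wrist_force": force on the tool from outside, world axes, zero at the start; "wrist_torque": the same for the moment, N m; "grip_width": finger opening in m; "grip_force": force on a finger pad.
Only numpy, scipy, OpenCV 4.12 (cv2) and the standard library are available. Lean on these libraries where they do the work, as an engineer would, in place of code of your own. Each camera call takes 0.05 s, during which the arm holds its last target. There are 200 camera calls.

## Task

Two steel parts-rinsing cups stand mouth up on the measuring-room bench. Turn the deeper one upside down and set it, without dropping it, mouth down on the black rubber drain mat with its whole rim on the mat, and let go. Leave the shallow cup where it stands.

Things in the scene. Friction and masses are not known exactly. Their poses are not given: they have to be found in the camera images.
- deep_cup: The deeper, narrower of two plain steel cups: straight, round, 72 mm across, 54 mm high, wall and floor 3 mm, about 0.45 kg. Starts mouth up on the bench. Origin at the centre of its underside, z towards the mouth. Centre of mass about 22 mm above the underside, near the axis. A square bow handle of 8 mm round rod stands straight out to its -x side.
- deep_cup_bar (a point): Middle of the bar of the deep cup's bow handle; axes as the cup's. Bar along y, 80 mm from the cup's axis, 27 mm above the underside (27 mm up also when mouth down); 40 mm free between bar and wall, 54 mm between the bow's arms. Pinched across at 20 N the cup swings down under the bar like a pendulum, to within about 10 degrees; a harder grip resists the swing.
- shallow_cup: The other steel cup, wide and shallow: 92 mm across, 28 mm high, a like bow handle at its -x side, its bar 90 mm from the axis, 20 mm above the underside. Stands mouth up; origin at the centre of its underside, z up. The cups may stand in either of two places. To be left alone.
- mat: Black square rubber drain mat, 260 x 260 mm, 4 mm thick, fixed to the bench at the robot's left, nothing on it. Origin at the centre of its underside, so its top is 4 mm above the origin; x and y along its edges, z up.
Things that resemble listed ones, but are neither listed nor needed, are in the scene too. Leave any orange look-alike of the deep_cup alone.

How it is judged:
By the outcome, as a careful person would: the job done as asked, in the order asked, and still so for the second after the job is handed in, with the robot touching nothing.
It also fails if it takes over 45 s, if anything falls off the work surface, if the arm or the gripper's body presses on something with over 40 N, if the wrist force passes 120 N, or if a joint passes its speed limit or range.

## Working session

There is one attempt and no reset: what is moved stays moved. The work goes in short steps, Python scripts to look and compute and a tool call to move; the robot and the scene stay as the last step left them, time stands still between calls to the robot, and variables do not carry over. Pictures are saved under pics/ and viewed, at most 11 in all, crops included, and the job is handed in when it is done.

Besides the shell and the picture viewer there is one more tool, called after "Emit:" in YAML: its name, and indented under it one key for each argument. step_arm: Moves the arm, as the interface text tells. Its arguments: {"type":"object","properties":{"steps":{"type":"array"}},"required":["steps"]}

```bash
mkdir -p pics; ls; cat > h.py <<'E'
from cell import robot
import numpy as np, cv2
def snap(n,f):
    c=robot.read_camera(n); cv2.imwrite(f'pics/{f}.png',c['frame'][:,:,::-1]); np.savez(f'pics/{f}.npz',K=c['camera_matrix'],T=c['world_from_camera'],d=np.array(c.get('distortion',[])))
    return c
def px2w(f,u,v,z):
    d=np.load(f'pics/{f}.npz');K,T=d['K'],d['T']
    r=np.linalg.inv(K)@[u,v,1]; r=T[:3,:3]@(r*[1,-1,-1]); o=T[:3,3]
    return o+r*(z-o[2])/r[2]
def w2px(f,p):
    d=np.load(f'pics/{f}.npz');K,T=d['K'],d['T']
    q=np.linalg.inv(T)@np.r_[p,1]; q=K@(q[:3]*[1,-1,-1]); return q[:2]/q[2]
E
python3 - <<'E'
from h import *
ims=[]
for n in ('top','side'):
    c=snap(n,n+'0'); print(c.keys(),c['world_from_camera'].round(3).tolist(),c['camera_matrix'].round(1).tolist())
    ims.append(c['frame'][:,:,::-1])
cv2.imwrite('pics/both.png',np.vstack([ims[0],ims[1]])[:, :])
s=robot.read_state();print(s['position'],s['tcp_rot'],s['grip_width'],s['time_s'])
E
```

```text
pics
dict_keys(['frame', 'camera_matrix', 'world_from_camera']) [[-0.01, 0.994, -0.11, 0.266], [-1.0, -0.011, -0.013, -0.049], [-0.015, 0.11, 0.994, 1.062], [0.0, 0.0, 0.0, 1.0]] [[438.5, 0.0, 250.4], [0.0, 438.5, 190.3], [0.0, 0.0, 1.0]]
dict_keys(['frame', 'camera_matrix', 'world_from_camera']) [[-0.969, 0.19, -0.155, 0.227], [-0.245, -0.756, 0.607, 0.564], [-0.001, 0.627, 0.779, 0.817], [0.0, 0.0, 0.0, 1.0]] [[428.6, 0.0, 248.9], [0.0, 428.6, 189.6], [0.0, 0.0, 1.0]]
[ 0.24986859 -0.54498837  0.24936543] [-8.20175310e-04  9.76998445e-01  2.13244830e-01 -8.72586877e-05] 0.08553525542782678 0.1
```

View pics/top0.png

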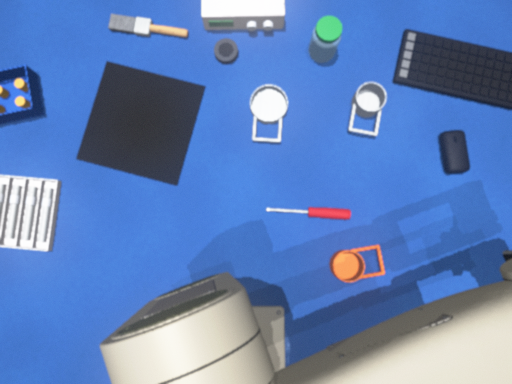

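View pics/side0.png

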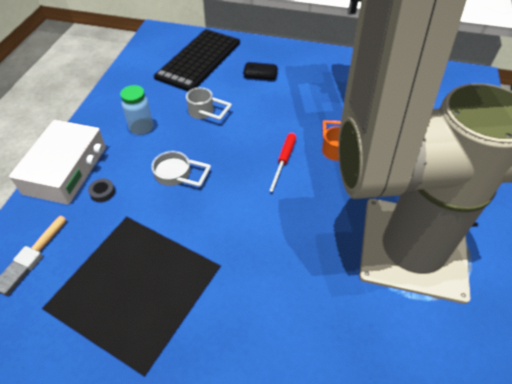

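Candidates, by top-image pixel:
- Narrow steel cup at (370,98): visibly deeper walls, and taller in the side view at (200,102).
- Wide shallow cup at (268,103).
- Orange look-alike at (348,265).

I choose (370,98) and check it in a crop.

```bash
python3 - <<'E'
from h import *
a=cv2.imread('pics/top0.png')[70:150,240:400]; b=cv2.imread('pics/side0.png')[75:195,140:240]
cv2.imwrite('pics/crop1.png',np.vstack([cv2.resize(a,None,fx=5,fy=5,interpolation=2)]))
for n,u,v,z in [('mat',108,62,.004),('mat',205,86,.004),('mat',177,185,.004),('mat',77,158,.004),('side mat',127,217,.004),('side mat',220,266,.004),('s',144,375,.004),('s',44,306,.004)]:
    print(n,px2w('side0' if n[0]=='s' else 'top0',u,v,z).round(3))
E
```

```text
mat [0.713 0.321 0.004]
mat [0.646 0.076 0.004]
mat [0.398 0.144 0.004]
mat [0.468 0.392 0.004]
side mat [0.642 0.079 0.004]
side mat [0.397 0.148 0.004]
s [0.467 0.394 0.004]
s [0.712 0.321 0.004]
```

View pics/crop1.png

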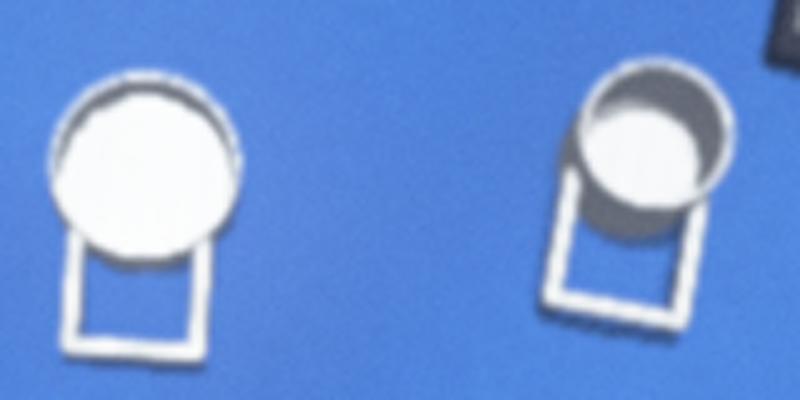

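```bash
python3 - <<'E'
from h import *
c=px2w('top0',371.2,97,.054); b=px2w('top0',363.4,132.2,.028); d=c-b
print(c,b,np.hypot(*d[:2]),np.degrees(np.arctan2(d[1],d[0])))
e1=px2w('top0',240+548/5,70+298/5,.028);e2=px2w('top0',240+685/5,70+323/5,.028);d=e1-e2
print(np.degrees(np.arctan2(d[1],d[0]))-90)
from scipy.spatial.transform import Rotation as R
s=robot.read_state();q=s['tcp_rot'];r=R.from_quat(np.r_[q[1:],q[0]]);print(r.as_matrix().round(3))
y=r.as_matrix()[:,1];print('closing yaw',np.degrees(np.arctan2(y[1],y[0])))
print('shift',(np.r_[b[:2],.028]-s['position'])*1000)
E
```

```text
[ 0.59569948 -0.32257187  0.054     ] [ 0.51750784 -0.30750519  0.028     ] 0.07963000664338288 -10.90659715596488
-11.412657363300866
[[ 0.909  0.417 -0.001]
 [ 0.417 -0.909  0.002]
 [ 0.    -0.002 -1.   ]]
closing yaw -65.37483164933785
shift [ 267.63925257  237.48317783 -221.36542934]
```

Emit:
step_arm:
  steps:
    - [[35,31,-4],[0,0,0.13],-0.15]
    - [[70,62,-8],[0,0,0.26],-0.15]
    - [[105,93,-12],[0,0,0.39],-0.15]
    - [[140,124,-16],[0,0,0.52],-0.15]
    - [[175,155,-20],[0,0,0.65],-0.15]

```text
time_s: 0.6
position: [0.426, -0.3888, 0.2297]
tcp_rot: [-0.0, 0.856, 0.516, -0.0]
wrist_force: [1.5, -0.6, 0.8]
grip_width: 0.0364
grip_force: 0.0
```

Emit:
step_arm:
  steps:
    - [[31,27,-20],[0,0,0.1],-0.15]
    - [[62,54,-40],[0,0,0.2],-0.15]
    - [[93,82,-60],[0,0,0.3],-0.15]
    - [[93,82,-80],[0,0,0.3],-0.15]
    - [[93,82,-80],[0,0,0.3],-0.15]

```text
time_s: 1.1
position: [0.5167, -0.3058, 0.146]
tcp_rot: [-0.003, 0.771, 0.637, -0.001]
wrist_force: [-0.8, 0.4, -0.6]
grip_width: 0.0363
grip_force: 0.0
```

```bash
python3 - <<'E'
from h import *
from scipy.spatial.transform import Rotation as R
c=snap('wrist','w1'); 
s=robot.read_state();q=s['tcp_rot'];r=R.from_quat(np.r_[q[1:],q[0]]).as_matrix();y=r[:,1]
print(s['position'],np.degrees(np.arctan2(y[1],y[0])),r[:,2],s['grip_width'],s['joint_pos'],s['time_s'])
print(w2px('w1',[.5175,-.3075,.027]),w2px('w1',[.5957,-.3226,.054]),w2px('w1',s['position']))
E
```

```text
[ 0.51689802 -0.30717526  0.14814159] -10.900433160493243 [-0.00396242  0.00242159 -0.99998922] 0.036102792527304396 [-6.21253114e-01  2.06481342e-01  1.59294568e+00 -3.45866244e-04
  1.34679720e+00 -4.30923515e-01] 1.15
[257.03778085 195.53792842] [375.17423647 208.70234021] [256.03878251 287.45405829]
```

View pics/w1.png

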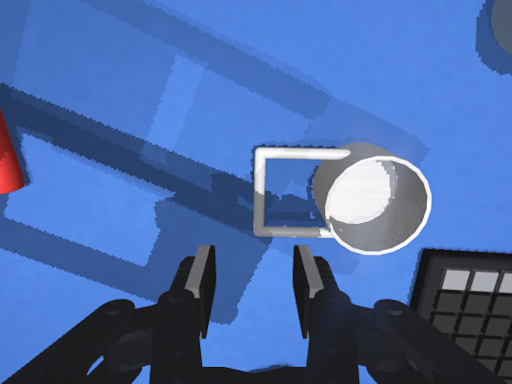

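The wrist view shows the steel cup with its rim at (379,205) and bar at (261,192), lying between the finger planes and about 2 mm off the prediction. I'll correct for that, descend and grip.

Emit:
step_arm:
  steps:
    - [[2,1,-30],[0,0,0],-0.15]
    - [[2,1,-60],[0,0,0],-0.15]
    - [[2,1,-90],[0,0,0],-0.15]
    - [[2,1,-110],[0,0,0],-0.15]
    - [[2,1,-121],[0,0,0],-0.15]

```text
time_s: 1.65
position: [0.5189, -0.3082, 0.0285]
tcp_rot: [-0.001, 0.772, 0.636, -0.0]
wrist_force: [-0.3, 0.3, -0.6]
grip_width: 0.0363
grip_force: 0.0
```

Emit:
step_arm:
  steps:
    - [[0,0,0],[0,0,0],-0.15]
    - [[0,0,0],[0,0,0],-0.6]
    - [[0,0,0],[0,0,0],-1]
    - [[0,0,0],[0,0,0],-1]
    - [[0,0,0],[0,0,0],-1]

```text
time_s: 2.15
position: [0.5207, -0.3084, 0.0309]
tcp_rot: [0.001, 0.771, 0.636, 0.0]
wrist_force: [-2.9, -2.2, 5.0]
grip_width: 0.0057
grip_force: 58.7
```

Emit:
step_arm:
  steps:
    - [[0,0,5],[0,0,0],-1]
    - [[0,0,15],[0,0,0],-1]
    - [[0,0,25],[0,0,0],-1]
    - [[0,0,35],[0,0,0],-1]
    - [[0,0,45],[0,0,0],-1]

```text
time_s: 2.65
position: [0.5199, -0.3072, 0.075]
tcp_rot: [-0.0, 0.771, 0.637, -0.0]
wrist_force: [0.6, -0.2, -4.3]
grip_width: 0.0056
grip_force: 58.2
```

Emit:
step_arm:
  steps:
    - [[0,0,25],[0,0,0],-1]
    - [[0,0,50],[0,0,0],-1]
    - [[0,0,75],[0,0,0],-1]
    - [[0,0,100],[0,0,0],-1]
    - [[0,0,120],[0,0,0],-1]

```text
time_s: 3.15
position: [0.5204, -0.3076, 0.1967]
tcp_rot: [0.001, 0.771, 0.636, 0.0]
wrist_force: [0.0, 0.1, -5.4]
grip_width: 0.0053
grip_force: 58.5
```

```bash
python3 - <<'E'
from h import *
a=snap('wrist','w2')['frame'];b=snap('side','s2')['frame']
cv2.imwrite('pics/c2.png',np.hstack([cv2.resize(a,(400,300)),cv2.resize(b,(400,300))])[:,:,::-1])
s=robot.read_state();print(s['wrist_force'],s['wrist_torque'],s['position'],s['grip_width'])
E
```

```text
[ 2.00436606  0.04456484 -4.19230149] [-0.07524297  0.13593899  0.00867448] [ 0.52189848 -0.30864431  0.19901528] 0.005596425384535975
```

View pics/c2.png

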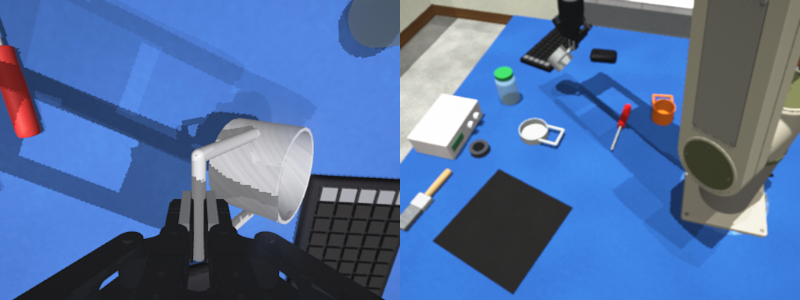

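The cup hangs from the bar, about 65° over and held firmly. Next I carry it to the mat and yaw so the mouth side faces -y.

Emit:
step_arm:
  steps:
    - [[2,20,10],[0,0,-0.09],-1]
    - [[4,50,20],[0,0,-0.18],-1]
    - [[7,85,30],[0,0,-0.27],-1]
    - [[10,120,40],[0,0,-0.36],-1]
    - [[12,155,40],[0,0,-0.46],-1]

```text
time_s: 3.75
position: [0.5323, -0.1512, 0.2348]
tcp_rot: [0.0, 0.897, 0.442, 0.001]
wrist_force: [0.9, -0.3, -4.9]
grip_width: 0.0054
grip_force: 58.8
```

Emit:
step_arm:
  steps:
    - [[2,33,0],[0,0,-0.09],-1]
    - [[4,66,0],[0,0,-0.18],-1]
    - [[7,99,0],[0,0,-0.27],-1]
    - [[10,132,0],[0,0,-0.36],-1]
    - [[12,160,0],[0,0,-0.46],-1]

```text
time_s: 4.25
position: [0.5434, 0.0095, 0.2329]
tcp_rot: [-0.001, 0.974, 0.226, -0.001]
wrist_force: [0.2, -0.9, -4.3]
grip_width: 0.0054
grip_force: 58.7
```

Emit:
step_arm:
  steps:
    - [[2,30,0],[0,0,-0.09],-1]
    - [[4,60,0],[0,0,-0.18],-1]
    - [[7,90,0],[0,0,-0.27],-1]
    - [[10,115,0],[0,0,-0.36],-1]
    - [[12,130,0],[0,0,-0.46],-1]

```text
time_s: 4.75
position: [0.5553, 0.1397, 0.2328]
tcp_rot: [-0.0, 1.0, -0.001, -0.001]
wrist_force: [0.0, -0.3, -4.2]
grip_width: 0.0054
grip_force: 58.8
```

Emit:
step_arm:
  steps:
    - [[0,0,0],[0.12,0,0],-1]
    - [[0,0,0],[0.24,0,0],-1]
    - [[0,0,0],[0.36,0,0],-1]
    - [[0,0,0],[0.48,0,0],-1]
    - [[0,0,0],[0.6,0,0],-1]

```text
time_s: 5.25
position: [0.5561, 0.1372, 0.2339]
tcp_rot: [-0.297, 0.955, -0.0, 0.001]
wrist_force: [-0.5, 0.1, -5.9]
grip_width: 0.0057
grip_force: 59.0
```

```bash
python3 - <<'E'
from h import *
a=snap('top','t3')['frame'];b=snap('side','s3')['frame']
cv2.imwrite('pics/c3.png',np.hstack([cv2.resize(a,(400,300)),cv2.resize(b,(400,300))])[:,:,::-1])
s=robot.read_state();print(s['wrist_force'],s['wrist_torque'],s['position'],s['tcp_rot'],s['grip_width'],s['joint_pos'])
E
```

```text
[-1.54800797 -0.9066943  -5.61003522] [-0.79482436  0.09568689  0.05405919] [0.55483975 0.13549382 0.23082008] [-0.29663015  0.95498563 -0.0029212  -0.00211249] 0.005138371982610103 [-0.20005917  0.07181787  1.69929789  0.58901754  1.51936139  1.30051743]
```

View pics/c3.png

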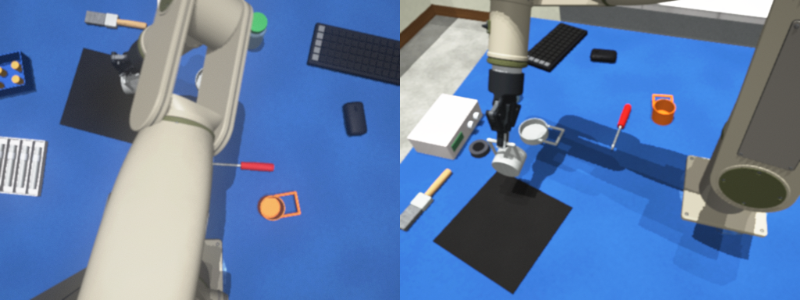

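The cup hangs beneath the tilted gripper at side-view pixel (508,160), with its mouth starting to face down. Next I tilt further, shift over the mat and lower.

Emit:
step_arm:
  steps:
    - [[0,20,0],[0.08,0,0],-1]
    - [[0,40,0],[0.16,0,0],-1]
    - [[0,60,0],[0.24,0,0],-1]
    - [[0,80,0],[0.32,0,0],-1]
    - [[0,100,0],[0.35,0,0],-1]

```text
time_s: 5.85
position: [0.5551, 0.2382, 0.2321]
tcp_rot: [-0.457, 0.89, -0.001, -0.002]
wrist_force: [-0.6, -0.0, -6.6]
grip_width: 0.0055
grip_force: 59.3
```

Emit:
step_arm:
  steps:
    - [[0,0,-20],[0,0,0],-1]
    - [[0,0,-40],[0,0,0],-1]
    - [[0,0,-60],[0,0,0],-1]
    - [[0,0,-75],[0,0,0],-1]
    - [[0,0,-85],[0,0,0],-1]

```text
time_s: 6.35
position: [0.5552, 0.2381, 0.1475]
tcp_rot: [-0.456, 0.89, 0.0, -0.001]
wrist_force: [-0.6, -0.2, -5.0]
grip_width: 0.0052
grip_force: 59.3
```

```bash
python3 - <<'E'
from h import *
b=snap('side','s4')['frame'];w=snap('wrist','w4')['frame']
cv2.imwrite('pics/c4.png',np.hstack([cv2.resize(b[120:300,30:270],(400,300),interpolation=2),cv2.resize(w,(400,300))])[:,:,::-1])
s=robot.read_state();print(s['wrist_force'],s['wrist_torque'],s['position'],s['tcp_rot'],s['grip_width'],s['joint_pos'])
E
```

```text
[-0.48056807 -0.39443163 -4.5720306 ] [-1.02733688  0.02243792 -0.04183358] [0.55502858 0.2379313  0.14755062] [-4.56824946e-01  8.89555228e-01 -3.94686441e-04 -1.51957024e-03] 0.005522595994219479 [-0.16937978  0.28038356  1.80007803  0.94675354  1.40742888  1.06221352]
```

View pics/c4.png

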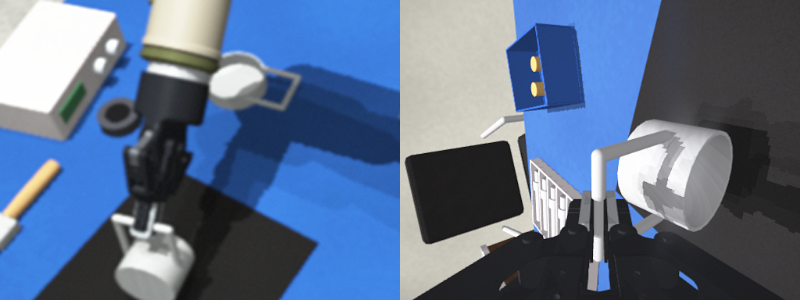

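The cup is firmly held at about 119° with its mouth side facing down and toward -y, over the mat. I'll touch the rim down and roll it over along an arc.

Emit:
step_arm:
  steps:
    - [[0,0,-10],[0,0,0],-1]
    - [[0,0,-20],[0,0,0],-1]
    - [[0,0,-28],[0,0,0],-1]
    - [[0,-14,-34],[0,0,0],-1]
    - [[0,-28,-41],[0,0,0],-1]

```text
time_s: 6.95
position: [0.5636, 0.2126, 0.1244]
tcp_rot: [-0.466, 0.885, 0.005, 0.008]
wrist_force: [-6.6, -8.0, 89.3]
grip_width: 0.0053
grip_force: 69.6
```

Emit:
step_arm:
  steps:
    - [[0,-8,-5],[0,0,0],-1]
    - [[0,-17,-12],[0,0,0],-1]
    - [[0,-23,-18],[0,0,0],-1]
    - [[0,-29,-23],[0,0,0],-1]
    - [[0,-29,-23],[0,0,0],-1]

```text
time_s: 7.45
position: [0.5736, 0.174, 0.1041]
tcp_rot: [-0.46, 0.888, 0.002, 0.019]
wrist_force: [5.6, -46.7, 79.9]
grip_width: 0.005
grip_force: 79.3
```

```bash
python3 - <<'E'
from h import *
b=snap('side','s5')['frame'];w=snap('wrist','w5')['frame']
cv2.imwrite('pics/c5.png',np.hstack([cv2.resize(b[150:330,30:270],(400,300),interpolation=2),cv2.resize(w,(400,300))])[:,:,::-1])
s=robot.read_state();print(s['wrist_force'],s['wrist_torque'],s['position'],s['tcp_rot'],s['grip_width'],s['joint_pos'])
E
```

```text
[  5.88608593 -46.7600229   80.40120189] [ 5.79298491 -0.80115985 -0.86265462] [0.57350794 0.1741039  0.10409607] [-0.45955984  0.88795244  0.00214977  0.01845514] 0.0053374397374474775 [-0.2792684   0.39500137  1.75667473  0.9315782   1.41693375  0.92132733]
```

View pics/c5.png

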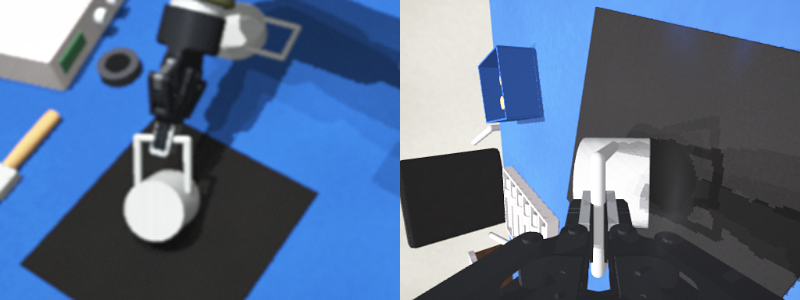

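The closed bottom (left panel, about (155,210)) faces up and toward +y, so the roll is going the right way. The rim touched nearer than I assumed, so the arm is pressing along the link. I relieve that and follow the corrected arc (rim pivot y≈0.234).

Emit:
step_arm:
  steps:
    - [[0,-8,22],[0,0,0],-1]
    - [[0,-14,20],[0,0,0],-1]
    - [[0,-19,17],[0,0,0],-1]
    - [[0,-24,12],[0,0,0],-1]
    - [[0,-24,12],[0,0,0],-1]

```text
time_s: 8.05
position: [0.5645, 0.153, 0.1069]
tcp_rot: [-0.459, 0.888, 0.001, 0.009]
wrist_force: [0.4, -25.2, 45.3]
grip_width: 0.0053
grip_force: 75.6
```

Emit:
step_arm:
  steps:
    - [[0,-10,5],[0,0,0],-1]
    - [[0,-21,2],[0,0,0],-1]
    - [[0,-28,-4],[0,0,0],-1]
    - [[0,-34,-10],[0,0,0],-1]
    - [[0,-34,-10],[0,0,0],-1]

```text
time_s: 8.55
position: [0.5581, 0.1201, 0.0879]
tcp_rot: [-0.457, 0.889, -0.001, 0.002]
wrist_force: [1.8, -12.4, 10.6]
grip_width: 0.0056
grip_force: 73.1
```

```bash
python3 - <<'E'
from h import *
b=snap('side','s6')['frame'];w=snap('wrist','w6')['frame']
cv2.imwrite('pics/c6.png',np.hstack([cv2.resize(b[150:330,30:270],(400,300),interpolation=2),cv2.resize(w,(400,300))])[:,:,::-1])
s=robot.read_state();print(s['wrist_force'],s['wrist_torque'],s['position'],s['tcp_rot'],s['grip_width'])
E
```

```text
[  1.63237779 -12.10630457  11.08784161] [-0.04659054 -0.21360601 -0.25812782] [0.55804495 0.12053278 0.08819735] [-4.57112011e-01  8.89406365e-01 -5.98091845e-04  2.13750268e-03] 0.005741973690370959
```

View pics/c6.png

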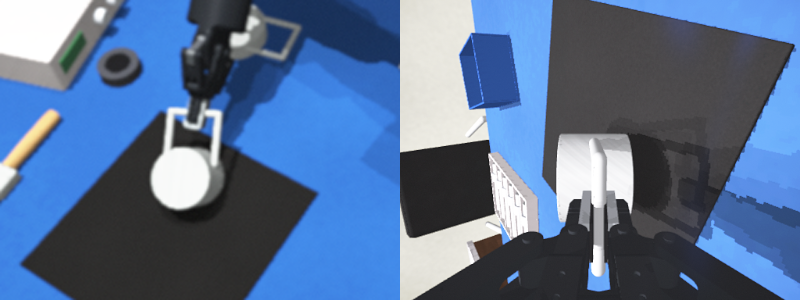

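Force is down to 11 N and the cup is about 150° over. I continue the arc and start returning the tool toward vertical.

Emit:
step_arm:
  steps:
    - [[0,-8,-5],[-0.06,0,0],-1]
    - [[0,-14,-12],[-0.12,0,0],-1]
    - [[0,-19,-19],[-0.18,0,0],-1]
    - [[0,-23,-26],[-0.24,0,0],-1]
    - [[0,-23,-26],[-0.3,0,0],-1]

```text
time_s: 9.15
position: [0.5557, 0.0984, 0.0599]
tcp_rot: [-0.318, 0.948, -0.001, -0.0]
wrist_force: [0.0, -0.0, 0.3]
grip_width: 0.0053
grip_force: 72.7
```

Emit:
step_arm:
  steps:
    - [[0,-3,-5],[-0.1,0,0],-1]
    - [[0,-5,-10],[-0.2,0,0],-1]
    - [[0,-7,-15],[-0.3,0,0],-1]
    - [[0,-8,-19],[-0.4,0,0],-1]
    - [[0,-8,-19],[-0.45,0,0],-1]

```text
time_s: 9.65
position: [0.5544, 0.0918, 0.0409]
tcp_rot: [-0.098, 0.995, 0.001, -0.002]
wrist_force: [-3.3, -3.8, 2.9]
grip_width: 0.0055
grip_force: 77.7
```

Emit:
step_arm:
  steps:
    - [[0,-1,-2],[-0.06,0,0],-1]
    - [[0,-1,-4],[-0.13,0,0],-1]
    - [[0,-1,-6],[-0.19,0,0],-1]
    - [[0,-1,-7],[-0.19,0,0],-1]
    - [[0,-1,-7],[-0.19,0,0],-1]

```text
time_s: 10.15
position: [0.5544, 0.0909, 0.0338]
tcp_rot: [-0.005, 1.0, 0.001, -0.002]
wrist_force: [-3.7, -0.4, 3.9]
grip_width: 0.0057
grip_force: 75.6
```

```bash
python3 - <<'E'
from h import *
b=snap('side','s7')['frame'];w=snap('wrist','w7')['frame']
cv2.imwrite('pics/c7.png',np.hstack([cv2.resize(b[170:290,80:240],(400,300),interpolation=2),cv2.resize(w,(400,300))])[:,:,::-1])
s=robot.read_state();print(s['wrist_force'],s['wrist_torque'],s['position'],s['tcp_rot'],s['grip_width'])
E
```

```text
[-4.77980313  1.93271154  1.79532863] [0.61608751 0.46069082 0.31638941] [0.55476641 0.09082467 0.03405373] [-5.54985636e-03  9.99983433e-01  2.84064389e-04 -1.50041763e-03] 0.005274385212822059
```

View pics/c7.png

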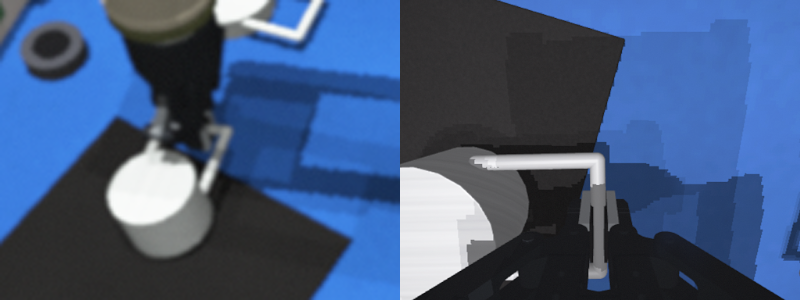

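The cup is nearly flat, bottom up, and fully over the mat. I lower a bit more before letting go.

Emit:
step_arm:
  steps:
    - [[0,0,-1],[0,0,0],-1]
    - [[0,0,-2],[0,0,0],-1]
    - [[0,0,-2],[0,0,0],-1]

```text
time_s: 10.55
position: [0.5552, 0.0902, 0.0327]
tcp_rot: [-0.005, 1.0, -0.0, -0.001]
wrist_force: [-5.8, -0.8, 5.2]
grip_width: 0.0053
grip_force: 76.6
```

Emit:
step_arm:
  steps:
    - [[0,0,-1],[0,0,0],-1]
    - [[0,0,-2],[0,0,0],-1]
    - [[0,0,-2],[0,0,0],-1]

```text
time_s: 10.85
position: [0.5551, 0.0897, 0.0308]
tcp_rot: [-0.005, 1.0, -0.0, -0.001]
wrist_force: [-7.1, -2.9, 7.2]
grip_width: 0.0057
grip_force: 76.9
```

Emit:
step_arm:
  steps:
    - [[0,0,0],[0,0,0],-0.9]
    - [[0,0,0],[0,0,0],-0.8]
    - [[0,0,0],[0,0,0],-0.5]
    - [[0,0,0],[0,0,0],-0.3]
    - [[0,0,0],[0,0,0],-0.3]

```text
time_s: 11.35
position: [0.5564, 0.0905, 0.0313]
tcp_rot: [-0.005, 1.0, -0.0, 0.0]
wrist_force: [0.0, 1.0, 0.3]
grip_width: 0.03
grip_force: 0.0
```

Emit:
step_arm:
  steps:
    - [[0,0,10],[0,0,0],-0.3]
    - [[0,0,30],[0,0,0],-0.3]
    - [[0,0,60],[0,0,0],-0.3]
    - [[0,-20,100],[0,0,0],-0.3]
    - [[0,-60,140],[0,0,0],-0.3]

```text
time_s: 11.85
position: [0.5561, 0.0364, 0.1692]
tcp_rot: [-0.005, 1.0, 0.001, 0.001]
wrist_force: [1.2, -0.7, 0.3]
grip_width: 0.0298
grip_force: 0.0
```

Emit:
step_arm:
  steps:
    - [[0,-40,10],[0,0,0],-0.3]
    - [[0,-80,20],[0,0,0],-0.3]
    - [[0,-120,20],[0,0,0],-0.3]
    - [[0,-160,20],[0,0,0],-0.3]
    - [[0,-160,20],[0,0,0],-0.3]

```text
time_s: 12.35
position: [0.556, -0.1294, 0.1879]
tcp_rot: [-0.004, 1.0, -0.002, 0.001]
wrist_force: [0.1, -0.3, -0.5]
grip_width: 0.0295
grip_force: 0.0
```

```bash
python3 - <<'E'
from h import *
b=snap('side','s8')['frame'];w=snap('top','t8')['frame']
cv2.imwrite('pics/c8.png',np.hstack([cv2.resize(b[80:380,20:320],(400,400),interpolation=2),cv2.resize(w[30:230,60:260],(400,400))])[:,:,::-1])
s=robot.read_state();print(s['wrist_force'],s['position'],s['grip_width'],s['time_s'])
E
```

```text
[ 0.15855188  0.81928918 -0.30687734] [ 0.55607447 -0.12554397  0.18734748] 0.030055352118749736 12.45
```

View pics/c8.png

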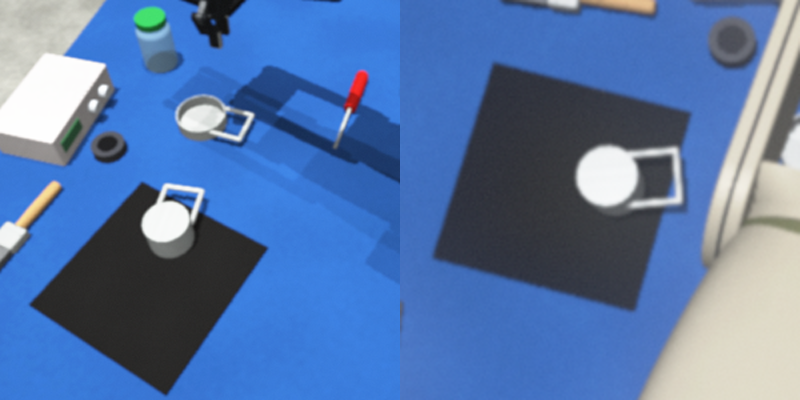

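The cup stands bottom up and flat, its whole rim well inside the mat (right panel (608,177), mat edge at x≈675). Only the bow handle reaches the edge. The shallow cup is untouched and the arm is clear.

```bash
python3 -c "
from cell import robot
print(robot.sign_off())"
```

```text
the job is handed in; nothing more can be done
None
```

The deep cup is mouth down on the black mat with its whole rim on it and released, the shallow cup was left where it stood, and the job is handed in; force at the wrist peaked at about 89 N in the readings while tipping the cup over.

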